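Load and lock a circuit module in a test nest

ROBOT

A 6-joint arm with a two-finger parallel gripper is mounted at the origin on the work surface. World frame = base frame: x ahead of the robot, y to its left, z up, the work surface at z = 0. Lengths are in m, angles in rad, forces in N, time in s.
With the tool pointing down it reaches from about 0.3 to 0.775 m from the base axis. Payload 14.6 kg.
Tool frame: the origin (TCP) lies at the very end of the fingers, on their centre line; the grasp point (between the pads) lies 19 mm behind it; z points along the fingers, y is the line along which they close (so a half turn about z gives the same grasp; the last joint's range is limited). The gripper opens to 94 mm and grips with 3 to 60 N. Pads are 16 mm wide; open, the fingers measure 119 mm over their backs; the gripper's body (75 mm by 177 mm) begins 78 mm behind the grasp point.
Start: joints at [-1.264, 0.3, 1.521, -0, 1.321, -0.067], TCP at [0.201, -0.512, 0.205] pointing down, gripper open.
Joint ranges: [-3.03, 3.03], [-0.79, 2.21], [0.23, 2.52], [-1.04, 4.18], [0, 3.07], [-2.55, 2.55]. Speed limits (rad/s): [2.22, 2.22, 2.57, 3.14, 3.14, 3.14].

INTERFACE

Orientations are given as [roll, pitch, yaw] about the fixed x, y, z axes, in that order (R = Rz(yaw) Ry(pitch) Rx(roll)).
In Python, from station import ctrl gives the robot as it stands. The module is installed in compiled form; this text tells all that it offers.
- The arm moves only by the tool step_arm, never from a script. Its argument "deltas" is a list of rows, each an object with "dp": the shift along the tool's x, y, z scaled (see below), a list of three; "twist": the turn about the tool's z scaled (see below). In form: [{"dp": [tx, ty, tz], "twist": twist}, ...]. A call has 1 to 12 rows; each row shifts and turns the commanded pose from where the row before left it, along the tool's axes as they then stand; what a row does not reach is not made up. The controller multiplies each number of a shift by 0.04 m and each number of a turn by 4 degrees. A row lasts 1/10 s, in which the tool goes at most 50 mm and 8.59 degrees, less where a joint would pass 70% of its speed; a pose out of reach is approached as far as the arm can. A call with a number of a shift or a turn outside -1 to 1 is refused whole. A call with a gripper value outside its range is refused whole. "gripper" is the opening, from -1 (shut) to 1 (fully open), set as the call begins (left out, the last holds). The fingers move at their own pace and stop on an object; "squeeze" is the grip in N (left out, the last holds). Time passes only in rows, so rows that do not move let the fingers close. It gives the time, the measured TCP pose, the force, the opening and the grip force at its end, in the units of the state.
- ctrl.get_obs(): the state, without advancing time (a new reading comes with each control period).
- ctrl.camera(name): name is "scene" or "top"; returns (picture, depth): 384x512x3 uint8, red, green, blue; 384x512 float32, m along the optical axis (not along the pixel's ray), 0 where there is no reading.
- ctrl.get_calibration(name): a dict with "fx", "fy", "cx", "cy" (pixels), "world_to_cam" (4x4, takes a point from world to camera coordinates). Camera axes: x right, y down, z forward; pixel columns grow to the right and rows downward; lengths in m; the calibration is good to about 2 mm. A picture is of the moment at which its call begins. get_calibration takes no time and is no camera call.
- ctrl.hand_in(): hands the job in; it is judged then, once.
Trained networks look in the newest picture that a camera, given by its name, has taken for a name from the list of things; names that differ only in an ending like _2 or _b are one class to them, and where a whole thing is asked for, a point or a joint stands for the part that bears it (a point fixed in the world has none). Each returns a list of dicts, best first, with "conf" (0 to 1); they miss things now and then, are a little off and sometimes report something else, mostly with a low value. They report only what shows in the picture. A call takes as long as a camera call. They do not tell look-alikes from the thing itself.
- ctrl.spot_in(camera, label): "rect" ([left, top, right, bottom] as shares, 0 to 1, of the picture: columns of its width, rows of its height, round what is visible of it).
- ctrl.cut_out(camera, label): "pixels" (384x512 bool, what is visible of it) and "rect" ([left, top, right, bottom] as shares, 0 to 1, of the picture: columns of its width, rows of its height, round what is visible of it).
The state is a dict: "time_s": time; "qpos": joint angles; "joint_vel": joint speeds; "tau": joint torques, N m; "ee_pos": TCP position; "eef_rot": TCP orientation; "force": force on the tool from outside, world axes, zero at the start; "moment": the same for the moment, N m; "grip_width": finger opening in m; "grip_force": force on a finger pad.
Only numpy, scipy, OpenCV 4.12 (cv2) and the standard library are available. Lean on these libraries where they do the work, as an engineer would, in place of code of your own. Each camera call takes 0.05 s, during which the arm holds its last target. There are 200 camera calls.

TASK

Slide the green circuit module along the yellow test nest's loading track until it drops into its recess, and press it down until its board is flush with the yellow deck. Then slide the red lock grip all the way to its end stop, so that its arm holds the module down. Leave the other things on the bench where they are.

Things in the scene. Friction and masses are not known exactly. Their poses are not given: they have to be found in the camera images.
- nest: yellow test nest fixed to the bench, own y from -175 to +165 mm, own x from -78 to +46. Origin on the bench, z up. Its yellow deck is 22 mm above the bench. On its x < -47 side, y 20 to 165, an aluminium rail 24 mm high carries the lock; the lock's end stop is a dark block at y 20 to 44.5, 34 mm high
- track (a point): centre of the loading track, on the deck's surface (nest x 0, y -87.5, z 22 mm), axes as the nest's. The track is the deck from nest y = -175 to 0, between two black guide rails 64 mm apart (x +-32) and 8 mm high, in line with the recess
- seat (a point): where the module's origin lies when home and flush: nest x 0, y 52.5, z 10 mm, axes as the nest's. The recess is 64 mm wide (nest x +-32), 105 long (y 0 to 105), 12 deep. The black contact bed in it at first stands 6 mm higher (z 16), so that the module stands 6 mm proud; pressing with some 10 to 15 N takes it down, and it stays down
- module: green circuit module, a stiff board 60 mm wide (own x), 100 long (own y), 12 thick, with a black header block in the middle of its top, 16 x 44 mm and 12 high (its top 24 mm above the underside). Origin at the centre of its underside, z up. Starts flat on the loading track, its y along the nest's y; has 2 mm of play all round in the recess
- lock (a joint): the lock's slide along the rail, m: 0 = fully open (clear of the recess), 0.082 = against its end stop (locked). It moves along the nest's -y as the value grows and stays where it is left; friction 2.5 N
- lock_top (a point): centre of the top of the red upright lock grip, 66 mm above the bench; the grip is 26 mm (nest x) by 22 mm (nest y), 40 high. At its foot a steel arm, 18 mm wide (nest y), reaches 47 mm from the grip's centre along the nest's +x, its underside 3 mm over the deck, its top at 33.5 mm; locked, it lies over the module's edge beside the header
- probe_blue: black probe with a pale blue band, 130 x 24 mm, 20 mm high, lying on the bench beyond the nest. Origin at the centre of its underside. To be left alone
- probe_yellow: black probe with a yellow band, 130 x 24 mm, 20 mm high, lying on the bench. Origin at the centre of its underside. To be left alone
- adapter: grey adapter block 32 x 60 mm, 22 mm high, on the robot's side of the loading track. Origin at the centre of its underside. To be left alone
- spare_board: blue circuit board 90 x 130 mm, up to 20 mm high, to the robot's right. Origin at the centre of its underside. To be left alone
- cleaner: pale blue bottle, 66 mm across, 170 mm high. Origin at the centre of its underside. To be left alone
- meter: orange hand-held meter 180 x 90 mm, 41 mm high, lying flat to the robot's left. Origin at the centre of its underside. To be left alone
Things that resemble listed ones, but are neither listed nor needed, are in the scene too. Of the things like the module, leave any that is pink; of the rest the larger one is meant.

How it is judged:
On the way, in this order (a step that is already met when the one before it is completed fails the run):
1. the module lies flush in the recess, its underside within 2 mm of the recess floor (z of module in the frame of seat between -0.003 and 0.002 m and horizontal distance between module and seat below 0.005 m and angle between the y axis of module and the y axis of seat, either way round below 0.08 rad and angle between module's own z axis and vertical below 0.03 rad), for 0.2 s.
2. the lock is slid to within 3 mm of its end stop (value of joint lock above 0.079 m), for 0.2 s.
At the end, for the whole second after the job is handed in: The module lies flat and at rest in the recess, its underside no more than 2 mm above the recess floor, within 5 mm of the seat sideways, turned less than 0.08 rad and tilted less than 0.03 rad; the lock reads more than 0.079 m of its 0.082 m (all of step 1 and value of joint lock above 0.079 m and linear speed of module below 0.02 m/s); the robot touches nothing.
It fails at once if another thing on the bench is moved by more than 30 mm (distance of any of probe_blue, probe_yellow, adapter, spare_board, cleaner, meter from where it was at the start of the episode above 0.03 m).
It also fails if it takes over 45 s, if anything falls off the work surface, if the arm or the gripper's body presses on something with over 40 N, if the wrist force passes 120 N, or if a joint passes its speed limit or range.

## Working session

There is one attempt and no reset: what is moved stays moved. The work goes in short steps, Python scripts to look and compute and a tool call to move; the robot and the scene stay as the last step left them, time stands still between calls to the robot, and variables do not carry over. Pictures are saved under pics/ and viewed, at most 10 in all, crops included, and the job is handed in when it is done.

Besides the shell and the picture viewer there is one more tool, called after "Request:" in YAML: its name, and indented under it one key for each argument. step_arm: Moves the arm, as the interface text tells. Its arguments: {"type":"object","properties":{"deltas":{"type":"array"},"gripper":{"type":"number"},"squeeze":{"type":"number"}},"required":["deltas"]}

```bash
mkdir -p pics
cat > h.py <<'E'
import numpy as np, cv2
from station import ctrl
def pts(name,d):
    c=ctrl.get_calibration(name); v,u=np.mgrid[0:384,0:512]
    P=np.stack([(u-c['cx'])/c['fx']*d,(v-c['cy'])/c['fy']*d,d,np.ones_like(d)],-1)
    return (P@np.linalg.inv(c['world_to_cam']).T)[...,:3]
E
python3 - <<'E'
from h import *
o=ctrl.get_obs(); print(o['ee_pos'],o['eef_rot'],o['force'],o['grip_width'])
ims=[]
for n in('scene','top'):
    im,d=ctrl.camera(n); ims.append(im); np.savez(f'{n}.npz',im=im,d=d)
    cv2.imwrite(f'pics/{n}0.png',cv2.resize(im[...,::-1],(800,600)))
    P=pts(n,d)
    for l in('module','lock','nest'):
        for r in ctrl.cut_out(n,l)[:4]:
            m=r['pixels']&(d>0); q=P[m]
            print(n,l,round(r['conf'],2),np.round(np.array(r['rect'])*[800,600,800,600]),m.sum(),np.median(q,0).round(3),np.percentile(q,[2,98],0).round(3).tolist())
E
```

```text
[ 0.20076271 -0.51176793  0.20490013] [-3.14047647e+00 -8.66171867e-05  3.73836234e-01] [ 0.04011216  0.1416968  -0.33962623] 0.09377901307468582
scene module 0.69 [275. 454. 339. 494.] 1031 [ 0.725 -0.241  0.013] [[0.684, -0.289, 0.004], [0.763, -0.191, 0.026]]
scene module 0.67 [193. 376. 235. 415.] 406 [ 0.526 -0.329  0.01 ] [[0.503, -0.36, 0.004], [0.545, -0.295, 0.019]]
scene module 0.63 [275. 318. 335. 371.] 763 [ 0.533 -0.151  0.035] [[0.499, -0.195, 0.029], [0.559, -0.102, 0.048]]
scene lock 0.49 [388. 259. 409. 302.] 200 [0.495 0.05  0.043] [[0.472, 0.042, 0.025], [0.529, 0.063, 0.07]]
scene nest 0.77 [246. 261. 440. 398.] 3804 [ 0.535 -0.033  0.023] [[0.467, -0.239, 0.004], [0.587, 0.089, 0.053]]
top module 0.9 [498. 205. 551. 242.] 502 [ 0.719 -0.239  0.012] [[0.683, -0.287, 0.001], [0.76, -0.193, 0.026]]
top module 0.86 [464. 295. 507. 329.] 532 [ 0.524 -0.15   0.034] [[0.494, -0.198, 0.027], [0.554, -0.102, 0.049]]
top module 0.54 [547. 299. 585. 326.] 249 [ 0.52  -0.328  0.009] [[0.5, -0.363, 0.002], [0.541, -0.295, 0.019]]
top module 0.45 [370. 281. 533. 342.] 2526 [ 0.522 -0.027  0.022] [[0.465, -0.238, 0.011], [0.58, 0.087, 0.057]]
top lock 0.68 [386. 309. 398. 335.] 93 [0.495 0.049 0.038] [[0.467, 0.042, 0.029], [0.526, 0.06, 0.07]]
top nest 0.68 [467. 350. 498. 359.] 135 [ 0.431 -0.143  0.022] [[0.417, -0.17, 0.015], [0.441, -0.11, 0.027]]
```

View pics/scene0.png

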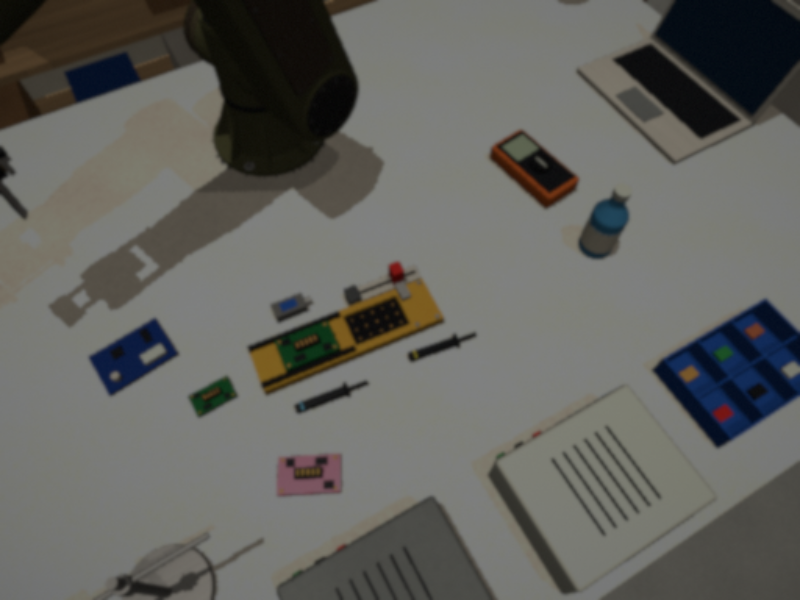

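View pics/top0.png

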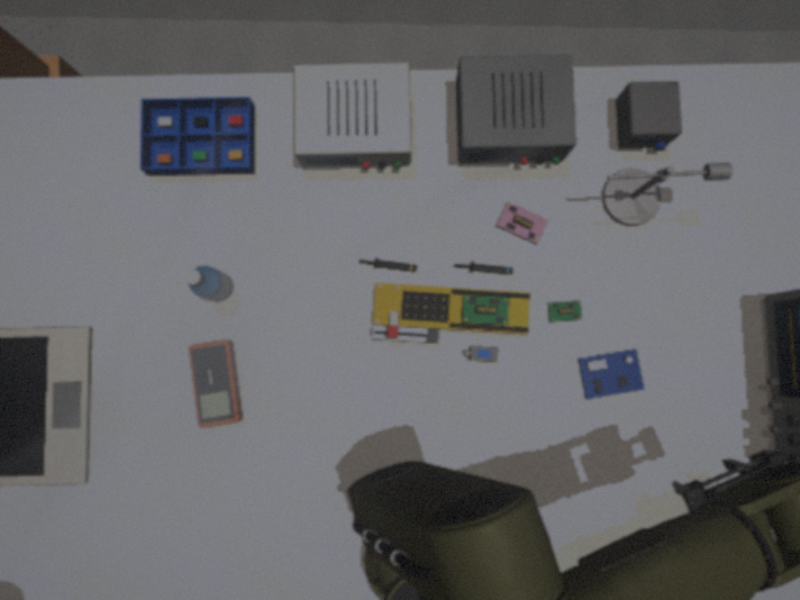

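The scene picture shows the nest at (250–440, 260–390), with the green module on its track at (308,345). The red grip is at (397,270) and the adapter at (290,305). The pink board (310,475) and the small green board (213,396) are the decoys. In the top picture, nest y runs to the left (world +y). Next I rectify the deck plane to measure the yaw.

```bash
cat >> h.py <<'E'
def rect(name,im,z,x0,x1,y0,y1,s=2000):
    # ortho view of plane z: columns = -y (left=+y), rows = -x (up=+x), s px/m
    c=ctrl.get_calibration(name); W=c['world_to_cam']
    h,w=int((x1-x0)*s),int((y1-y0)*s); r,cc=np.mgrid[0:h,0:w]
    X=np.stack([x1-r/s,y1-cc/s,np.full(r.shape,z),np.ones(r.shape)],-1)@W.T
    u=c['fx']*X[...,0]/X[...,2]+c['cx']; v=c['fy']*X[...,1]/X[...,2]+c['cy']
    return cv2.remap(im,u.astype(np.float32),v.astype(np.float32),cv2.INTER_CUBIC)
E
python3 - <<'E'
from h import *
R=(0.42,0.62,-0.26,0.12); out=[]
for n in('scene','top'):
    im=np.load(n+'.npz')['im']; print(n,np.linalg.inv(ctrl.get_calibration(n)['world_to_cam'])[:3,3],ctrl.get_calibration(n)['fx'])
    a=rect(n,im,0.022,*R)
    hsv=cv2.cvtColor(a,cv2.COLOR_RGB2HSV)
    for nm,lo,hi in(('yel',(18,110,60),(32,255,255)),('green',(45,70,30),(85,255,255)),('red',(0,150,60),(8,255,255))):
        z=0.022 if nm=='yel' else (0.034 if nm=='green' else 0.066)
        hz=cv2.cvtColor(rect(n,im,z,*R),cv2.COLOR_RGB2HSV)
        m=cv2.inRange(hz,lo,hi); k,l,st,_=cv2.connectedComponentsWithStats(m)
        p=np.argwhere(m>0) if nm=='yel' else np.argwhere(l==1+np.argmax(st[1:,4]))
        b=cv2.minAreaRect(p[:,::-1].astype(np.float32)); bp=cv2.boxPoints(b)
        print(nm,[(round(R[1]-y/2000,4),round(R[3]-x/2000,4)) for x,y in bp],np.array(b[1])/2,b[2])
    a=np.clip(a.astype(float)*1.6,0,255).astype(np.uint8)
    for i in range(5):
        for j in range(0,8): cv2.circle(a,(40+j*100,i*100),2,(255,255,255),-1)
    out.append(a[:300])
cv2.imwrite('pics/rect0.png',np.vstack(out)[:600,:,::-1])
E
```

```text
scene [ 0.9794426  -0.22598335  0.95398173] 373.92900345757226
yel [(np.float32(0.4972), np.float32(0.0974)), (np.float32(0.5984), np.float32(0.089)), (np.float32(0.5703), np.float32(-0.2484)), (np.float32(0.4691), np.float32(-0.24))] [338.5831604  101.58158875] 4.753265380859375
green [(np.float32(0.4989), np.float32(-0.0984)), (np.float32(0.5621), np.float32(-0.1033)), (np.float32(0.5547), np.float32(-0.1985)), (np.float32(0.4916), np.float32(-0.1936))] [95.48713684 63.31295776] 4.39870548248291
red [(np.float32(0.4738), np.float32(0.0627)), (np.float32(0.5005), np.float32(0.0594)), (np.float32(0.4976), np.float32(0.0362)), (np.float32(0.4709), np.float32(0.0395))] [23.38054657 26.97755432] 7.125016689300537
top [0.42409171 0.0259963  1.32884208] 382.96185806706313
yel [(np.float32(0.5003), np.float32(0.0967)), (np.float32(0.5902), np.float32(0.0888)), (np.float32(0.5607), np.float32(-0.2469)), (np.float32(0.4708), np.float32(-0.239))] [337.04806519  90.29946899] 5.026967525482178
green [(np.float32(0.4987), np.float32(-0.0973)), (np.float32(0.5616), np.float32(-0.1023)), (np.float32(0.5538), np.float32(-0.2002)), (np.float32(0.4909), np.float32(-0.1952))] [98.2261734  63.09840775] 4.573921203613281
red [(np.float32(0.48), np.float32(0.06)), (np.float32(0.4848), np.float32(0.0584)), (np.float32(0.4842), np.float32(0.0564)), (np.float32(0.4794), np.float32(0.058))] [2.05548048 5.05964422] 18.434947967529297
```

View pics/rect0.png

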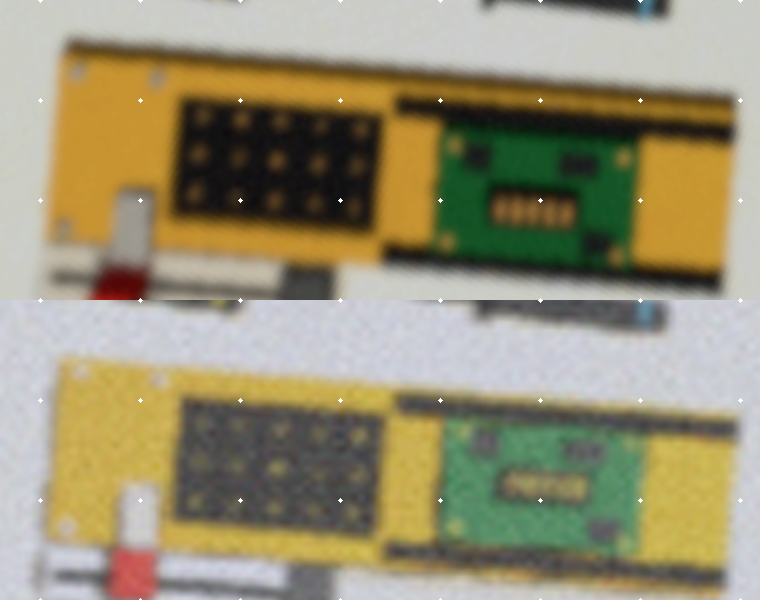

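Request:
step_arm:
  deltas:
    - {"dp": [0, 0, 0], "twist": -1}
    - {"dp": [0, 0, 0], "twist": -1}
    - {"dp": [0, 0, 0], "twist": -1}
    - {"dp": [0, 0, 0], "twist": -1}
    - {"dp": [0, 0, 0], "twist": -1}
    - {"dp": [0, 0, 0], "twist": -1}
    - {"dp": [0, 0, 0], "twist": -1}
    - {"dp": [0, 0, 0], "twist": -1}
    - {"dp": [0, 0, 0], "twist": -1}
    - {"dp": [0, 0, 0], "twist": -1}
    - {"dp": [0, 0, 0], "twist": -1}
    - {"dp": [0, 0, 0], "twist": -1}
  gripper: 0
  squeeze: 30

```text
time_s: 1.6
ee_pos: [0.2008, -0.512, 0.2054]
eef_rot: [-3.142, -0.0, 1.214]
force: [-0.5, 0.2, -0.7]
grip_width: 0.0471
grip_force: 0.0
```

Request:
step_arm:
  deltas:
    - {"dp": [0, 0, 0], "twist": -1}
    - {"dp": [0, 0, 0], "twist": -1}
    - {"dp": [0, 0, 0], "twist": -1}
    - {"dp": [0, 0, 0], "twist": -0.9}
    - {"dp": [0.9, 0.67, 0], "twist": 0}
    - {"dp": [0.9, 0.67, 0], "twist": 0}
    - {"dp": [0.9, 0.67, 0], "twist": 0}
    - {"dp": [0.9, 0.67, 0], "twist": 0}
    - {"dp": [0.9, 0.67, 0], "twist": 0}
    - {"dp": [0.9, 0.67, 0], "twist": 0}
    - {"dp": [0.9, 0.67, 0], "twist": 0}
    - {"dp": [0.9, 0.67, 0], "twist": 0}

```text
time_s: 2.8
ee_pos: [0.4404, -0.2422, 0.2057]
eef_rot: [3.141, 0.0, 1.484]
force: [0.2, -0.7, 0.4]
grip_width: 0.0467
grip_force: 0.0
```

Request:
step_arm:
  deltas:
    - {"dp": [0.9, 0.67, 0], "twist": 0}
    - {"dp": [0.9, 0.67, 0.5], "twist": 0}
    - {"dp": [0.7, 0.6, 0.5], "twist": 0}
    - {"dp": [0, 0, 0.8], "twist": 0}
    - {"dp": [0, 0, 0], "twist": 0}

```text
time_s: 3.3
ee_pos: [0.524, -0.1495, 0.1298]
eef_rot: [-3.135, -0.002, 1.485]
force: [0.2, -0.3, -0.3]
grip_width: 0.0473
grip_force: 0.0
```

Request:
step_arm:
  deltas:
    - {"dp": [0, 0.03, 0.8], "twist": 0}
    - {"dp": [0, 0, 0.8], "twist": 0}
    - {"dp": [0, 0, 0.5], "twist": 0}
    - {"dp": [0, 0, 0.2], "twist": 0}
    - {"dp": [0, 0, 0], "twist": 0}
    - {"dp": [0, 0, 0], "twist": 0}

```text
time_s: 3.9
ee_pos: [0.5273, -0.1515, 0.0431]
eef_rot: [3.14, 0.001, 1.483]
force: [-0.1, 0.2, -0.0]
grip_width: 0.0469
grip_force: 0.0
```

Request:
step_arm:
  deltas:
    - {"dp": [0, 0, 0], "twist": 0}
    - {"dp": [0, 0, 0], "twist": 0}
    - {"dp": [0, 0, 0], "twist": 0}
    - {"dp": [0, 0, 0], "twist": 0}
    - {"dp": [0, 0, 0], "twist": 0}
    - {"dp": [0, 0, 0], "twist": 0}
  gripper: -1
  squeeze: 12

```text
time_s: 4.5
ee_pos: [0.5267, -0.1509, 0.0416]
eef_rot: [3.141, 0.0, 1.484]
force: [-1.4, 0.1, 3.4]
grip_width: 0.0157
grip_force: 12.0
```

Run:
```python
from h import *
o=ctrl.get_obs(); print(o['ee_pos'],o['eef_rot'],o['force'],o['moment'])
im,d=ctrl.camera('scene'); np.savez('s1.npz',im=im,d=d)
a=im[180:280,140:300]; cv2.imwrite('pics/s1.png',cv2.convertScaleAbs(cv2.resize(a[...,::-1],(800,500),interpolation=cv2.INTER_CUBIC),alpha=1.7))
```

```text
[ 0.52669782 -0.15094463  0.0416331 ] [3.14141785e+00 9.32531472e-06 1.48388469e+00] [-1.41757998  0.10792549  3.40603325] [0.01109686 0.09764599 0.03275938]
```

View pics/s1.png

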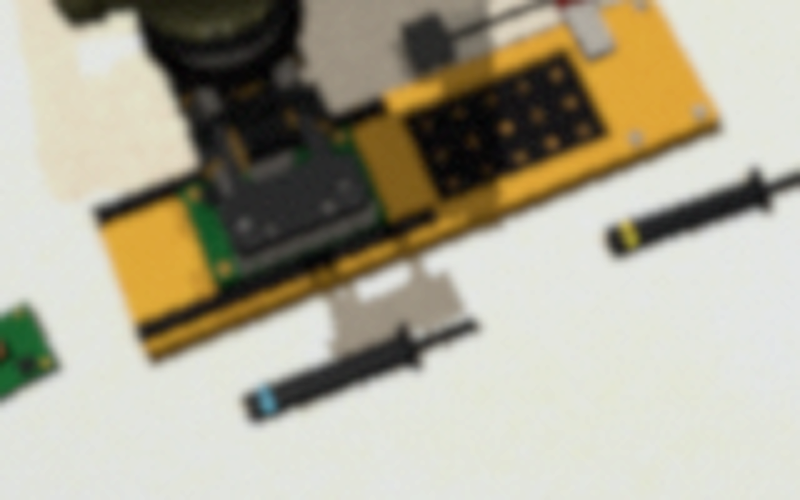

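The close-up shows the gripper over the module, holding the header, with the bed at (505,120) and the lock arm at (590,30) clear. I'll regrip deeper and then drag.

Request:
step_arm:
  deltas:
    - {"dp": [0, 0, 0], "twist": 0}
    - {"dp": [0, 0, 0], "twist": 0}
    - {"dp": [0.05, 0, 0.07], "twist": 0}
    - {"dp": [0, 0, 0.07], "twist": 0}
    - {"dp": [0, 0, 0], "twist": 0}
  gripper: -0.4

```text
time_s: 5.05
ee_pos: [0.5265, -0.1488, 0.0353]
eef_rot: [-3.141, -0.0, 1.484]
force: [-0.3, -0.4, 0.2]
grip_width: 0.0282
grip_force: 0.0
```

Request:
step_arm:
  deltas:
    - {"dp": [0, 0, 0], "twist": 0}
    - {"dp": [0, 0, 0], "twist": 0}
    - {"dp": [0, 0, 0], "twist": 0}
    - {"dp": [0, 0, 0], "twist": 0}
  gripper: -1
  squeeze: 15

```text
time_s: 5.45
ee_pos: [0.5268, -0.149, 0.0359]
eef_rot: [3.142, 0.0, 1.484]
force: [0.4, -0.3, -1.2]
grip_width: 0.0161
grip_force: 15.0
```

Request:
step_arm:
  deltas:
    - {"dp": [0.2, 0, 0], "twist": 0}
    - {"dp": [0.3, 0, 0], "twist": 0}
    - {"dp": [0.3, 0, 0], "twist": 0}
    - {"dp": [0.2, 0, 0], "twist": 0}
    - {"dp": [0, 0, 0], "twist": 0}

```text
time_s: 5.95
ee_pos: [0.5304, -0.1077, 0.0359]
eef_rot: [-3.142, -0.0, 1.485]
force: [-1.2, 1.1, 0.0]
grip_width: 0.0159
grip_force: 15.0
```

Request:
step_arm:
  deltas:
    - {"dp": [0.3, 0, 0], "twist": 0}
    - {"dp": [0.3, 0, 0], "twist": 0}
    - {"dp": [0.3, 0, 0], "twist": 0}
    - {"dp": [0.3, 0, 0], "twist": 0}
    - {"dp": [0.3, 0, 0], "twist": 0}
    - {"dp": [0.3, 0, 0], "twist": 0}
    - {"dp": [0.2, 0, 0], "twist": 0}
    - {"dp": [0, 0, 0], "twist": 0}

```text
time_s: 6.75
ee_pos: [0.5373, -0.0283, 0.0358]
eef_rot: [-3.142, -0.0, 1.485]
force: [-0.2, -1.0, -1.7]
grip_width: 0.0162
grip_force: 15.0
```

Run:
```python
from h import *
o=ctrl.get_obs(); print(o['ee_pos'],o['eef_rot'],o['force'],o['moment'])
out=[]
for n in('scene','top'):
    im,d=ctrl.camera(n); np.savez(n+'2.npz',im=im,d=d)
    a=rect(n,im,0.022 if n=='scene' else .034,0.47,0.61,-0.12,0.08,3000)[:300 if n=='top' else 300]
    out.append(cv2.convertScaleAbs(a,alpha=1.7 if n=='scene' else 1.2))
cv2.imwrite('pics/r2.png',np.vstack(out)[...,::-1])
```

```text
[ 0.5372717  -0.02832541  0.03581349] [-3.14150359e+00 -1.13217742e-04  1.48501695e+00] [-0.17460385 -1.01717755 -1.71286649] [-0.00251186 -0.09684513 -0.01916414]
```

View pics/r2.png

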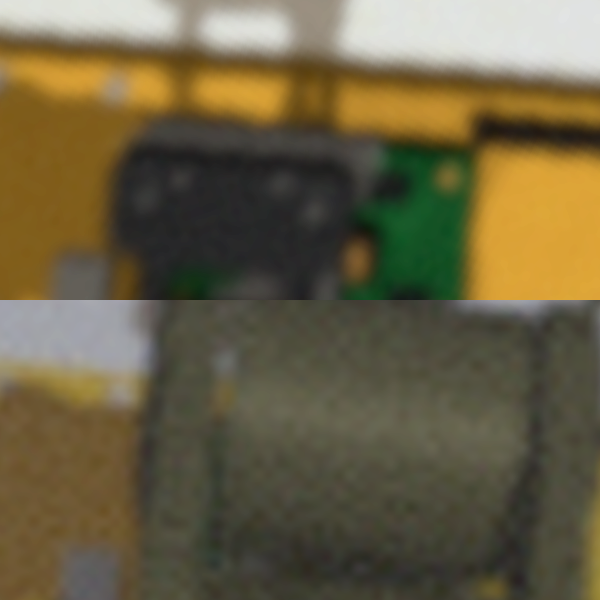

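The top pane is occluded by the arm. The scene pane shows the board's trailing edge (475,200) still on the deck edge at the track end. I'll advance 9 mm and try lowering.

Request:
step_arm:
  deltas:
    - {"dp": [0.1, 0, 0], "twist": 0}
    - {"dp": [0.1, 0, 0], "twist": 0}
    - {"dp": [0.03, 0, 0], "twist": 0}
    - {"dp": [0, 0, 0], "twist": 0}
    - {"dp": [0, 0, 0.03], "twist": 0}
    - {"dp": [0, 0, 0.03], "twist": 0}
    - {"dp": [0, 0, 0], "twist": 0}

```text
time_s: 7.55
ee_pos: [0.5379, -0.0203, 0.0332]
eef_rot: [-3.141, -0.0, 1.484]
force: [0.8, 0.7, -1.3]
grip_width: 0.0161
grip_force: 15.0
```

Request:
step_arm:
  deltas:
    - {"dp": [0, 0, 0.05], "twist": 0}
    - {"dp": [0, 0, 0.05], "twist": 0}
    - {"dp": [0, 0, 0], "twist": 0}

```text
time_s: 7.85
ee_pos: [0.538, -0.0203, 0.0293]
eef_rot: [-3.142, -0.0, 1.484]
force: [-0.7, -0.6, -1.3]
grip_width: 0.0157
grip_force: 15.0
```

Request:
step_arm:
  deltas:
    - {"dp": [0, 0, 0.05], "twist": 0}
    - {"dp": [0, 0, 0.03], "twist": 0}
    - {"dp": [0, 0, 0], "twist": 0}

```text
time_s: 8.15
ee_pos: [0.5381, -0.0203, 0.0265]
eef_rot: [3.141, 0.0, 1.484]
force: [-2.8, -0.6, 4.4]
grip_width: 0.016
grip_force: 15.0
```

Request:
step_arm:
  deltas:
    - {"dp": [0, 0, 0.04], "twist": 0}
    - {"dp": [0, 0, 0.03], "twist": 0}
    - {"dp": [0, 0, 0], "twist": 0}

```text
time_s: 8.45
ee_pos: [0.5381, -0.0203, 0.0238]
eef_rot: [3.141, 0.0, 1.484]
force: [-3.3, -0.1, 5.3]
grip_width: 0.0159
grip_force: 15.0
```

Request:
step_arm:
  deltas:
    - {"dp": [0, 0, 0.03], "twist": 0}
    - {"dp": [0, 0, 0.02], "twist": 0}
    - {"dp": [0, 0, 0], "twist": 0}

```text
time_s: 8.75
ee_pos: [0.5381, -0.0203, 0.0227]
eef_rot: [3.141, 0.0, 1.484]
force: [-7.9, 0.2, 16.8]
grip_width: 0.0155
grip_force: 15.0
```

Request:
step_arm:
  deltas:
    - {"dp": [0, 0, 0], "twist": 0}
    - {"dp": [0, 0, 0], "twist": 0}
    - {"dp": [0, 0, -0.5], "twist": 0}
    - {"dp": [0, 0, -1], "twist": 0}
    - {"dp": [0, 0, -1], "twist": 0}
    - {"dp": [-0.8, 0, 0], "twist": 0}
    - {"dp": [-0.8, 0, 0], "twist": 0}
    - {"dp": [-0.8, 0, 0], "twist": 0}
    - {"dp": [-0.8, 0, 0], "twist": 0}
    - {"dp": [0, 0, 0], "twist": 0}
  gripper: -0.4

```text
time_s: 9.75
ee_pos: [0.5266, -0.1506, 0.1214]
eef_rot: [3.141, 0.0, 1.481]
force: [-0.4, 0.5, -0.3]
grip_width: 0.0278
grip_force: 0.0
```

Run:
```python
from h import *
im,d=ctrl.camera('scene')
P=pts('scene',d); X=P-[.5325,-.0713,0]; nx=X@[.9962,-.0876,0]; ny=X@[.0876,.9962,0]; z=P[...,2]
hsv=cv2.cvtColor(im,cv2.COLOR_RGB2HSV); g=cv2.inRange(hsv,(45,70,30),(85,255,255))>0
for a,b in((0,25),(25,50),(50,75),(75,105)):
  for c,e in((-32,-10),(10,32)):
    m=g&(ny*1e3>a)&(ny*1e3<b)&(nx*1e3>c)&(nx*1e3<e)&(z<.05); print(a,c,m.sum(),np.median(z[m]).round(4))
yl=cv2.inRange(hsv,(18,110,60),(32,255,255))>0
for a,b in((-160,-100),(-60,0),(105,165)):
  m=yl&(abs(nx)<.03)&(ny*1e3>a)&(ny*1e3<b);print('deck',a,m.sum(),np.median(z[m]).round(4))
a=rect('scene',im,0.022,0.46,0.60,-0.11,0.09,4000)
cv2.imwrite('pics/r3.png',cv2.convertScaleAbs(a,alpha=1.7)[...,::-1])
```

```text
0 -32 3 0.0224
0 10 14 0.0234
25 -32 6 0.0234
25 10 4 0.0228
50 -32 20 0.0231
50 10 48 0.0231
75 -32 38 0.0232
75 10 27 0.0239
deck -160 428 0.023
deck -60 369 0.023
deck 105 376 0.0227
```

View pics/r3.png

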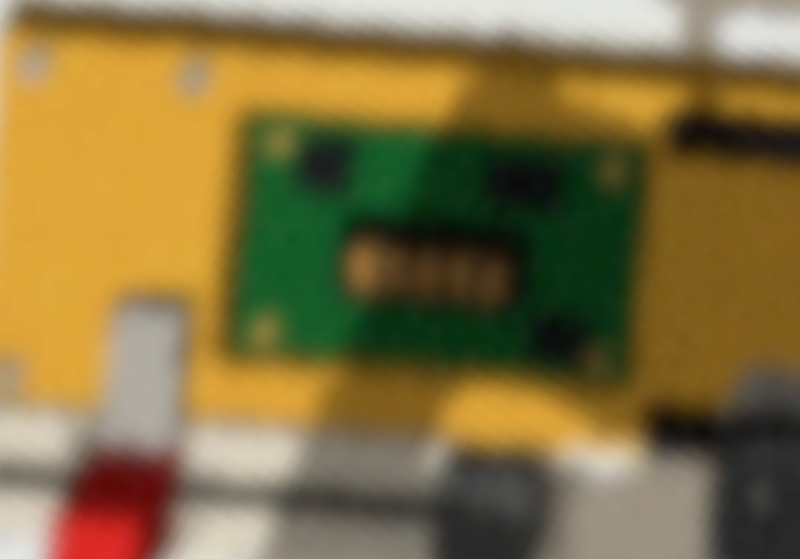

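The picture shows the board flush in the recess. It runs from about (245,120) to (640,370), and its depth matches the deck. Next is the lock, with the red grip at (110,510).

Request:
step_arm:
  deltas:
    - {"dp": [0.94, -0.24, 0], "twist": 0}
    - {"dp": [0.94, -0.24, 0], "twist": 0}
    - {"dp": [0.94, -0.24, 0], "twist": 0}
    - {"dp": [0.94, -0.24, 0], "twist": 0}
    - {"dp": [0.94, -0.24, 0], "twist": 0}
    - {"dp": [0.94, -0.24, 0], "twist": 0}
    - {"dp": [0, 0, 0], "twist": 0}
    - {"dp": [0, 0, 0.6], "twist": 0}
    - {"dp": [0, 0, 0.6], "twist": 0}
    - {"dp": [0, 0, 0], "twist": 0}
  gripper: -1

```text
time_s: 10.8
ee_pos: [0.4875, 0.0822, 0.0711]
eef_rot: [-3.137, 0.001, 1.484]
force: [-0.4, 0.2, -0.0]
grip_width: 0.0006
grip_force: 0.0
```

Run:
```python
from h import *
o=ctrl.get_obs(); print(o['ee_pos'],o['force'],o['grip_width'])
im,d=ctrl.camera('scene')
P=pts('scene',d); hsv=cv2.cvtColor(im,cv2.COLOR_RGB2HSV)
m=(cv2.inRange(hsv,(0,150,40),(8,255,255))>0)&(abs(P[...,0]-.49)<.05)&(abs(P[...,1]-.05)<.06)
q=P[m]; t=q[q[:,2]>.062]; print(m.sum(),len(t),t.mean(0),t.min(0),t.max(0))
a=im[130:230,180:313]; cv2.imwrite('pics/r4.png',cv2.convertScaleAbs(cv2.resize(a[...,::-1],(798,600),interpolation=cv2.INTER_CUBIC),alpha=1.7))
```

```text
[0.48745502 0.0822218  0.07107911] [-0.4284627   0.16579455 -0.0040649 ] 0.0006029289716746986
77 48 [0.485524   0.05146824 0.06684851] [0.47404818 0.04211949 0.06260343] [0.49619616 0.06121764 0.07094041]
```

View pics/r4.png

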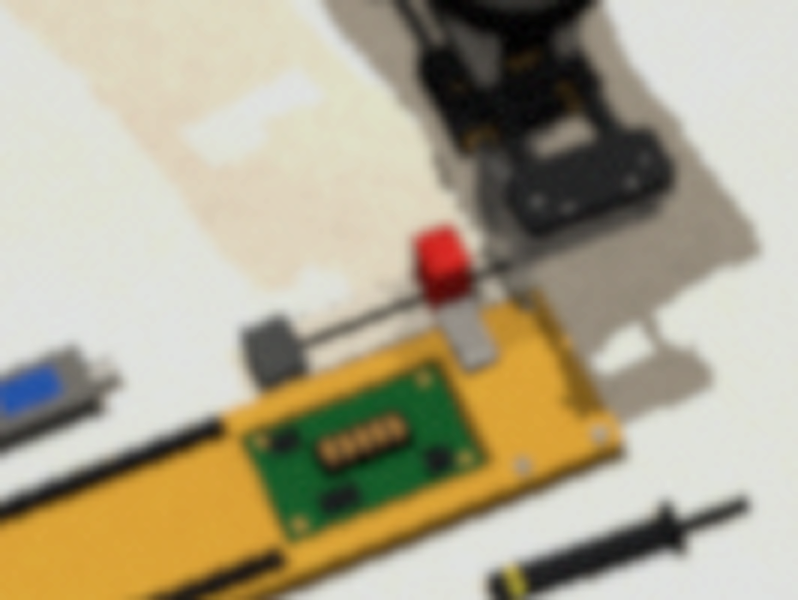

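The picture shows the red grip (442,265) with the fingers beyond it on its +y side, about 12 mm clear, and the module seated. I'll go down and push.

Request:
step_arm:
  deltas:
    - {"dp": [0, 0, 0.5], "twist": 0}
    - {"dp": [0, 0, 0.2], "twist": 0}
    - {"dp": [-0.2, 0, 0], "twist": 0}
    - {"dp": [-0.2, 0, 0], "twist": 0}
    - {"dp": [-0.2, 0, 0], "twist": 0}
    - {"dp": [-0.2, 0, 0], "twist": 0}
    - {"dp": [0, 0, 0], "twist": 0}

```text
time_s: 11.55
ee_pos: [0.4866, 0.049, 0.046]
eef_rot: [3.141, 0.0, 1.483]
force: [0.8, -0.5, 0.2]
grip_width: 0.0004
grip_force: 0.0
```

Request:
step_arm:
  deltas:
    - {"dp": [-0.25, 0, 0], "twist": 0}
    - {"dp": [-0.25, 0, 0], "twist": 0}
    - {"dp": [-0.25, 0, 0], "twist": 0}
    - {"dp": [-0.2, 0, 0], "twist": 0}
    - {"dp": [0, 0, 0], "twist": 0}

```text
time_s: 12.05
ee_pos: [0.4828, 0.0111, 0.0454]
eef_rot: [-3.141, 0.0, 1.483]
force: [0.1, 0.4, 0.4]
grip_width: 0.0007
grip_force: 0.0
```

Request:
step_arm:
  deltas:
    - {"dp": [-0.1, 0, 0], "twist": 0}
    - {"dp": [-0.1, 0, 0], "twist": 0}
    - {"dp": [0, 0, 0], "twist": 0}

```text
time_s: 12.35
ee_pos: [0.4826, 0.0088, 0.0456]
eef_rot: [3.141, -0.008, 1.483]
force: [4.6, 43.7, 1.8]
grip_width: 0.0004
grip_force: 22.1
```

Run:
```python
from h import *
o=ctrl.get_obs(); print(o['ee_pos'],o['force'],o['grip_width'])
im,d=ctrl.camera('scene')
a=im[130:230,180:313]; cv2.imwrite('pics/r5.png',cv2.convertScaleAbs(cv2.resize(a[...,::-1],(798,600),interpolation=cv2.INTER_CUBIC),alpha=1.7))
```

```text
[0.48256617 0.00875053 0.04556537] [ 4.63104947 43.73338763  1.82639429] 0.00040070277444331824
```

View pics/r5.png

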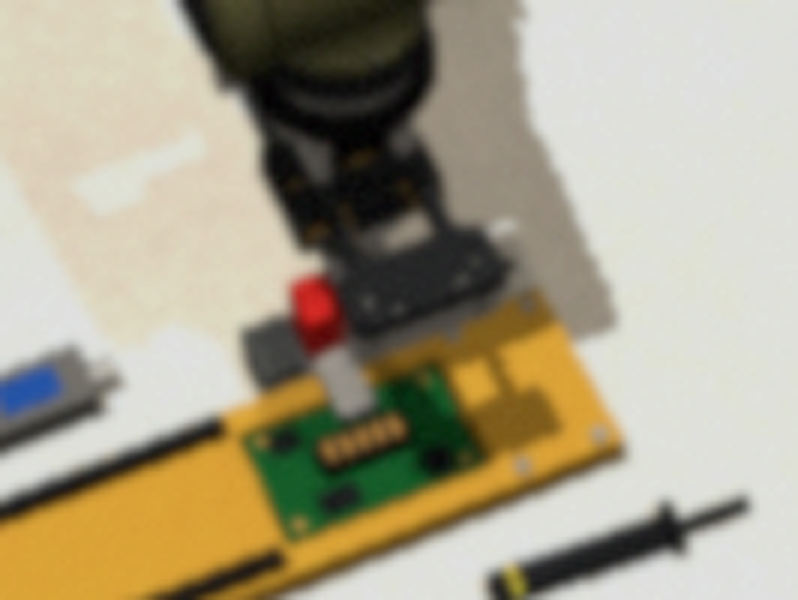

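The grip is against the dark stop block (270,350), its arm lies over the board beside the header (345,385), and the push stalled at 44 N where the stop should be. I'll back off and go up.

Request:
step_arm:
  deltas:
    - {"dp": [0.3, 0, 0], "twist": 0}
    - {"dp": [0.5, 0, 0], "twist": 0}
    - {"dp": [0.3, 0, -0.5], "twist": 0}
    - {"dp": [0, 0, -1], "twist": 0}
    - {"dp": [0, 0, -1], "twist": 0}
    - {"dp": [0, 0, -1], "twist": 0}
    - {"dp": [0, 0, 0], "twist": 0}
    - {"dp": [0, 0, 0], "twist": 0}

```text
time_s: 13.2
ee_pos: [0.4861, 0.0481, 0.1854]
eef_rot: [3.141, 0.0, 1.484]
force: [-0.3, -0.2, -0.8]
grip_width: 0.0006
grip_force: 0.0
```

Run:
```python
from h import *
im,d=ctrl.camera('scene')
P=pts('scene',d); hsv=cv2.cvtColor(im,cv2.COLOR_RGB2HSV); X=P-[.5325,-.0713,0]; nx=X@[.9962,-.0876,0]; ny=X@[.0876,.9962,0]; z=P[...,2]
m=(cv2.inRange(hsv,(0,150,40),(8,255,255))>0)&(abs(nx+.057)<.03)&(abs(ny-.06)<.06)&(z>.062)
print('grip',m.sum(),nx[m].mean(),ny[m].mean(),ny[m].min(),ny[m].max())
g=(cv2.inRange(hsv,(45,70,30),(85,255,255))>0)&(abs(nx)<.035)&(ny>-.01)&(ny<.12)
for s in(g&(ny<.04),g&(ny>.07)): print(s.sum(),np.median(z[s]))
```

```text
grip 50 -0.057136681009065826 0.05512908911588801 0.04588994219778528 0.0640805839278648
156 0.023222012535041914
138 0.022862791636218738
```

```bash
python3 -c "
from station import ctrl
print(ctrl.hand_in())"
```

```text
the job is handed in; nothing more can be done
None
```

I handed the job in at about 13 s. By camera depth the green module sits flush in its recess, and the lock grip measures at its end stop with its arm over the board; no verdict came back.

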